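# Slide the shelf board home into its locating notches

### The job

The shelf board of the small wooden desk rack has been left part-way along its rails. Push it with a fingertip, along the rails towards the rack's closed end, until you feel it drop into its locating notches, then leave it lying level in them and take the hand away. Only push: do not grip or lift the board, do not touch the roll of labels that rides on it (it must stay standing on the board), and leave the glue stick, the correction bottle and the jar beside the rack where they are.

Things in the scene. Friction and masses are not known exactly. Their poses are not given: they have to be found in the camera images.
- rack: Brown wooden desk rack fixed to the desk, yawed up to 20 degrees: 340 long (y), 163 wide (x), 54 high; origin: centre of its underside. Two side walls with metal rails inside, rail tops 40 above the desk, open space 80 wide between them down to 6 above the desk. End wall at +y (the robot's left), inner face at y = +156; open end at y = -170. The board is pushed along +y.
- seat (a point): Point on the rack (same axes) where the board's origin lies when seated: on the centre line, 30 mm to +y of the rack's origin, 43 mm above the desk. The notches are 17 mm long and 5 mm deep; front and rear feet have separate tracks, so all four drop together and only here. Past the seat the rails run on, so a board that skates over the notches can go about 51 mm too far.
- board: Loose pale wooden board, 150 mm long (y), 144 wide (x), 12 thick, 0.28 to 0.46 kg; origin: centre of its underside; axes as the rack's. Four feet (8 high, 12 long) ride on the rails: underside 48 above the desk. It starts 50 to 110 mm short of the seat; at the seat it drops level to 43 with 2.5 mm play each way in y; the notch walls stop it and the push rises sharply. Sliding takes about 2 to 5 N.
- push_face (a point): Point on the board: middle of its trailing end face (75 mm to -y of the board's origin), at the height of the board's underside. The flat face to push reaches from 18 mm below this point (over the middle 70 mm, a downturned apron) to 12 mm above it. Axes as the board's; push along +y.
- label_roll: White roll of labels standing on the board, 62 mm diameter, 40 high, loose, 0.14 kg; origin: centre of its underside. Its nearest side is at least 55 mm from the push face. Not to be touched.
- glue_stick: Bystander: glue stick with a red cap standing on the desk on the far side of the rack, 26 mm diameter, 88 high; origin: centre of its underside.
- corrector: Bystander: small correction-fluid bottle with a black cap standing on the desk on the near side of the rack, 27 mm across, 65 high; origin: centre of its underside.
- jar: Bystander: specimen jar with a blue lid standing on the desk beyond the closed end of the rack, 61 mm diameter, 72 high; origin: centre of its underside.
There are look-alikes about, which are no part of the job. Of the things like the board, leave any that is black or green; of the rest the larger one is meant.

How it is judged:
By the outcome, as a careful person would: the job done as asked, in the order asked, and still so for the second after the job is handed in, with the robot touching nothing.
It also fails if it takes over 40 s, if anything falls off the work surface, if the arm or the gripper's body presses on something with over 40 N, if the wrist force passes 120 N, or if a joint passes its speed limit or range.

### The arm

A 7-joint arm with a two-finger parallel gripper is mounted at the origin on a cart in front of the work surface, level with it; the furniture and walls round the work are solid. World frame = base frame: x ahead of the robot, y to its left, z up, the work surface at z = 0. Lengths are in m, angles in rad, forces in N, time in s.
With the tool pointing down it reaches from about 0.35 to 0.9 m from the base axis. Payload 7.2 kg.
Tool frame: the origin (TCP) lies at the very end of the fingers, on their centre line; the grasp point (between the pads) lies 19 mm behind it (arm.grip_depth is the distance from the TCP to the grasp point, in m); z points along the fingers, y is the direction in which the jaws open and shut (so a half turn about z gives the same grasp; the last joint's range is limited). The gripper opens to 85 mm and grips with 20 to 120 N. Pads are 22 mm wide; open, the fingers measure 114 mm over their backs; the gripper's body (76 mm by 85 mm) begins 54 mm behind the grasp point. The pads swing forward as they close: fully open they stand 13 mm farther back than shut.
Start: joints at [1.148, 0.411, -0.013, 1.596, 0.006, 1.134, -0.082], TCP at [0.217, -0.586, 0.231] pointing down, gripper open.
Joint ranges: [-2.95, 2.95], [-0.29, 1.99], [-1.47, 1.44], [0.14, 2.54], [-1.03, 4.17], [0.13, 1.85], [-2.86, 2.86]. Speed limits (rad/s): [2.39, 2.39, 3.01, 3.01, 3.14, 3.14, 3.14].

### API

Orientations are given as a rotation vector (axis times angle).
In Python, from rig import arm, read_camera gives the robot as it stands. The module is installed in compiled form; this text tells all that it offers.
- The arm moves only by the tool servo_tool, never from a script. Its argument "deltas" is text: rows parted by semicolons, each of 7 numbers parted by spaces: the turn, a rotation vector about the tool's x, y, z in degrees, then the shift along the tool's x, y, z in m, then the finger opening in m, from 0 to 0.0854. In form: ax ay az tx ty tz jaw; .... A call has 1 to 12 rows; each row shifts and turns the commanded pose from where the row before left it, along the tool's axes as they then stand; what a row does not reach is not made up. A row lasts 1/12 s, in which the tool goes at most 41.7 mm and 7.16 degrees, less where a joint would pass 70% of its speed; a pose out of reach is approached as far as the arm can. A call with a gripper value outside its range is refused whole. The fingers move at their own pace and stop on an object; "grip_force" is the grip in N (left out, the last holds). Time passes only in rows, so rows that do not move let the fingers close. It gives the time, the measured TCP pose, the force and the opening at its end, in the units of the state.
- arm.sense(): the state, without advancing time (a new reading comes with each control period).
- read_camera(name): name is "scene" or "top" or "wrist"; returns a dict with "pixels" (400x640x3 uint8, red, green, blue), "depth" (400x640 float32, m along the optical axis (not along the pixel's ray), 0 where there is no reading), "mtx" (3x3 intrinsics, pixels), "xyz" and "orientation" of the camera in the world; the wrist camera has in their place "hand_eye" (4x4, takes a point from camera to tool coordinates, whose origin is the TCP and whose axes are the flange's). Camera axes: x right, y down, z forward; pixel columns grow to the right and rows downward; lengths in m; the calibration is good to about 2 mm. A picture is of the moment at which its call begins: read the wrist's pose just before it.
- arm.job_done(): hands the job in, once; it reports no verdict.
The state is a dict: "time_s": time; "q": joint angles; "dq": joint speeds; "joint_efforts": joint torques, N m; "position": TCP position; "tcp_rot": TCP orientation; "contact_force": force on the tool from outside, world axes, zero at the start; "moment": the same for the moment, N m; "gripper_width": finger opening in m.
Only numpy, scipy, OpenCV 4.12 (cv2) and the standard library are available. Lean on these libraries where they do the work, as an engineer would, in place of code of your own. Each camera call takes 0.05 s, during which the arm holds its last target.

## Working session

There is one attempt and no reset: what is moved stays moved. The work goes in short steps, Python scripts to look and compute and a tool call to move; the robot and the scene stay as the last step left them, time stands still between calls to the robot, and variables do not carry over. Pictures are saved under pics/ and viewed, and the job is handed in when it is done.

Besides the shell and the picture viewer there is one more tool, called after ">>>" by a JSON object that holds its "op" and its "data", one argument or row to a line. servo_tool: Moves the arm, as the interface text tells. Its arguments: {"type":"object","properties":{"deltas":{"type":"string"},"grip_force":{"type":"number"}},"required":["deltas"]}

```bash
mkdir -p pics
python3 - <<'E'
from rig import arm, read_camera
import cv2,numpy as np
s=arm.sense();print(s)
for n in ("scene","top"):
    c=read_camera(n);cv2.imwrite(f"pics/{n}0.png",c["pixels"][:,:,::-1]);np.savez(f"{n}0.npz",**c);print(n,c["mtx"].tolist(),c["xyz"],c["orientation"])
E
```

```text
{'time_s': 0.0, 'q': array([ 1.14781769,  0.41191116, -0.01271855,  1.59708161,  0.00564148,
        1.13429871, -0.08218782]), 'dq': array([ 4.58889091e-05,  5.04543039e-04, -1.28115525e-03,  3.52604199e-04,
        5.35342664e-04,  2.22776161e-03,  7.58070498e-04]), 'joint_efforts': array([ 1.39205349e-03, -6.00627923e+01,  6.82610627e-01, -2.99403262e+01,
        1.35424078e-02,  1.09095481e-02,  3.32947771e-06]), 'position': array([ 0.21688587, -0.5856119 ,  0.23043066]), 'tcp_rot': array([-3.09069915e+00, -5.54177589e-01,  6.95504314e-04]), 'contact_force': array([0.34917326, 0.05613105, 0.77339442]), 'moment': array([0.05619608, 0.01087582, 0.01485866]), 'gripper_width': 0.0855521587091073}
scene [[429.37658290803563, 0.0, 329.60252393035415], [0.0, 429.37658290803563, 202.78939201357576], [0.0, 0.0, 1.0]] [0.03939844 0.8706008  0.95621405] [-0.62093803  2.57687741 -1.24611569]
top [[443.5082836995548, 0.0, 319.97282269043455], [0.0, 443.5082836995548, 194.57822097903107], [0.0, 0.0, 1.0]] [ 0.43518519 -0.09992286  1.47945669] [-2.16529493  2.18003253 -0.08123954]
```

View pics/scene0.png

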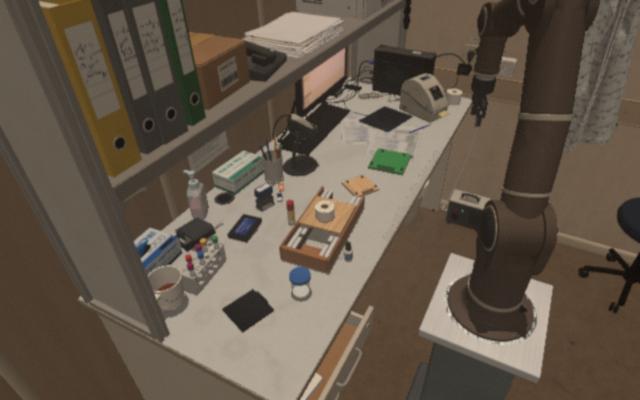

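View pics/top0.png

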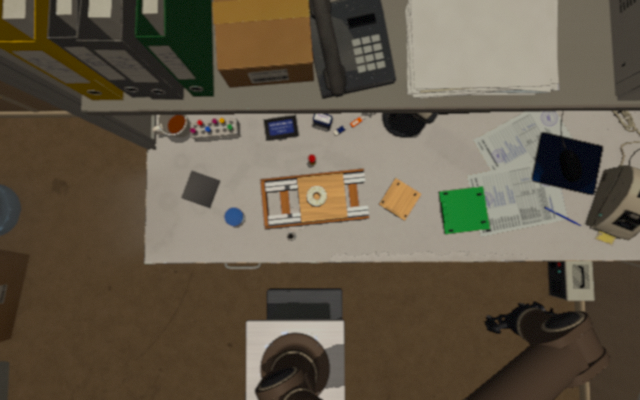

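```bash
cat > h.py <<'E'
import numpy as np,cv2
from scipy.spatial.transform import Rotation as R
def cloud(c):
    d=c["depth"];K=c["mtx"];v,u=np.mgrid[:400,:640]
    P=np.stack([(u-K[0,2])/K[0,0]*d,(v-K[1,2])/K[1,1]*d,d],-1)
    return P@R.from_rotvec(c["orientation"]).as_matrix().T+c["xyz"]
def proj(c,p):
    q=(np.asarray(p)-c["xyz"])@R.from_rotvec(c["orientation"]).as_matrix()
    return q[:,:2]/q[:,2:]*[c["mtx"][0,0],c["mtx"][1,1]]+c["mtx"][:2,2]
E
python3 - <<'E'
from h import *
c=dict(np.load("top0.npz"));P=cloud(c)
im=c["pixels"][:,:,::-1]
cv2.imwrite("pics/topc.png",cv2.resize(im[145:245,220:420],None,fx=4,fy=4,interpolation=cv2.INTER_CUBIC))
c2=dict(np.load("scene0.npz"))
cv2.imwrite("pics/scc.png",cv2.resize(c2["pixels"][170:310,260:400,::-1],None,fx=4,fy=4,interpolation=cv2.INTER_CUBIC))
for n,(u,v) in dict(board=(335,185),roll=(322,196),jar=(234,217),glue=(312,159),corr=(291,236),shelf=(300,100),small=(400,199),desk=(420,230)).items(): print(n,P[v,u].round(4))
# heights in region
for v in range(165,232,6): print(v,(P[v,256:376:6,2]*1000).round().astype(int))
E
```

```text
board [ 0.5869 -0.1336  0.0635]
roll [ 0.5489 -0.0919  0.0989]
jar [0.4862 0.1886 0.0708]
glue [ 0.6678 -0.0609  0.0876]
corr [0.4248 0.0077 0.0645]
shelf [ 0.7425 -0.0444  0.4716]
small [ 0.5443 -0.3498  0.011 ]
desk [ 0.4415 -0.4159 -0.0013]
165 [ 1  0  2  6 -7  6 -1  2  0  2 -4 -1  0 -1  0 -4  2  2  5  1]
171 [ 5  1 -3  1  6  0 -4  0  0 -2  4 -2 -3 55 59 53 53 40 -1  0]
177 [ 1  1  2 51 57 54 55 48 65 63 58 62 64 67 59 41 38 35  1  8]
183 [ 2 53 46 39 44 47 38 68 58 61 64 61 58 61 61 31  7 -2  2 -1]
189 [ -1  56  40  39  38  39   9  65  57 102 102 104  57  64  71   6   8   0
   4  -1]
195 [  5  52   3  -5   5   5   2  62  64  98  65 104  58  61  60   0   7   8
   5  -3]
201 [  0  59   1   0   8  12   2   5  63 102  97 104  63  63  56   4   3  -2
   1  -3]
207 [ 6 50  1 -2  0  6  6 -1 58 54 59 61 62 57 55  1 47 40 43 -6]
213 [ 1  2 15  1  3  9 42 38 60 64 58 62 64 60 64 60 43 44 37 -1]
219 [ 0 -1 43 38 40 41 35 41 67 56 59 58 38 55 60 54 57 33  4  2]
225 [ 2  3 36 55 53 58 51 50 -2  1  1  4 -5  0  1 -6  6  2  2  6]
231 [ 0  1 -2  2 -4 -1  5  2 -2  3 -1  4  5  8  4  1  6  2  0  5]
```

View pics/topc.png

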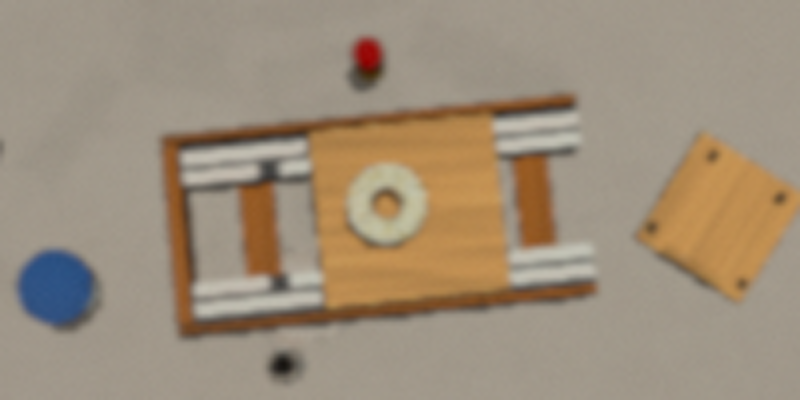

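View pics/scc.png

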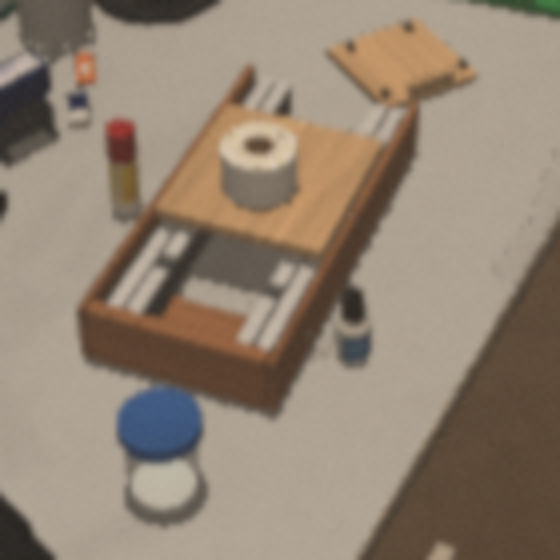

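```bash
cat >> h.py <<'E'
def unproj(c,uv,z):
    uv=np.atleast_2d(uv).astype(float)
    r=np.c_[(uv-c["mtx"][:2,2])/[c["mtx"][0,0],c["mtx"][1,1]],np.ones(len(uv))]@R.from_rotvec(c["orientation"]).as_matrix().T
    return c["xyz"]+r*((z-c["xyz"][2])/r[:,2])[:,None]
E
python3 - <<'E'
from h import *
c=dict(np.load("top0.npz"))
f=lambda a:(np.array(a)+.5)/4-.5+[220,145]
rk=unproj(c,f([(163,137),(575,96),(597,293),(182,335)]),.054)
bd=unproj(c,f([(309,130),(490,114),(511,288),(323,310)]),.060)
for n,p,L,W in(("rack",rk,.34,.163),("board",bd,.15,.144)):
    m=np.array([(W/2,L/2),(W/2,-L/2),(-W/2,-L/2),(-W/2,L/2)])
    q=p[:,:2];qc=q.mean(0)
    a=np.arctan2(*(lambda H:(H[0,1]-H[1,0],H[0,0]+H[1,1]))(m.T@(q-qc)))
    print(n,qc,np.degrees(a),(m@np.array([[np.cos(a),np.sin(a)],[-np.sin(a),np.cos(a)]])+qc-q).round(4).tolist())
    if n=="rack": ra,rc=a,qc
M=np.array([[np.cos(ra),-np.sin(ra)],[np.sin(ra),np.cos(ra)]])
d=M.T@(bd[:,:2].mean(0)-rc);print("board in rack",d)
roll=unproj(c,f([(387,204)]),.1)[0,:2];print("roll in rack",M.T@(roll-rc))
pf=rc+M@np.array([0,d[1]-.075]);print("pushface",pf,"axis y",M[:,1],"seat pf",rc+M@[0,-.045])
E
```

```text
rack [ 0.54526545 -0.06711841] 5.387977390129406 [[0.0007, 0.0021], [0.0018, -0.0025], [-0.001, -0.0025], [-0.0015, 0.0029]]
board [ 0.5483871  -0.09060455] 5.3700682221202864 [[-0.0007, 0.0019], [0.0015, -0.0015], [-0.0016, 0.0003], [0.0009, -0.0007]]
board in rack [ 0.00090252 -0.02367549]
roll in rack [ 0.00413967 -0.00765762]
pushface [ 0.55453102 -0.16535793] axis y [-0.09389941  0.99558169] seat pf [ 0.54949092 -0.11191959]
```

The board meant is the one in the rack, top pixel (322,197). The look-alikes are a smaller pale plate at (400,199), a green one at (465,210), and black ones at (200,189) and (567,162). The crop confirms the choice: it carries the roll and sits on the rails, about 54 mm short of the seat. First I'll turn the tool and close the jaws.

>>> {"op": "servo_tool", "data": {
  "deltas": "0 0 -6.83 0 0 0 0;0 0 -6.83 0 0 0 0;0 0 -6.83 0 0 0 0;0 0 -6.83 0 0 0 0;0 0 -6.83 0 0 0 0;0 0 -6.83 0 0 0 0;0 0 -6.83 0 0 0 0;0 0 -6.83 0 0 0 0;0 0 -6.83 0 0 0 0;0 0 -6.83 0 0 0 0;0 0 -6.83 0 0 0 0"
}}

```text
time_s: 1.02
position: [0.217, -0.5858, 0.2308]
tcp_rot: [-2.106, -2.33, -0.001]
contact_force: [-0.0, 0.0, 0.0]
gripper_width: 0.0002
```

```bash
cat > go.py <<'E'
import sys
from h import *
from rig import arm
s=arm.sense()
def go(t,yaw=5.39):
    # desired tool: x along rack +y, z down
    a=np.radians(yaw);x=np.array([-np.sin(a),np.cos(a),0]);z=np.array([0,0,-1.]);y=np.cross(z,x)
    D=np.c_[x,y,z];C=R.from_rotvec(s["tcp_rot"]).as_matrix()
    print("pos",s["position"].round(4),"t",s["time_s"],"F",s["contact_force"].round(2),"w",s["gripper_width"])
    print("turn deg",np.degrees(R.from_matrix(C.T@D).as_rotvec()).round(2),"shift tool",(C.T@(np.array(t)-s["position"])).round(4))
if __name__=="__main__": go([float(v) for v in sys.argv[1:4]])
E
python3 go.py 0.560 -0.225 0.2; python3 -c "
from rig import *
print(read_camera('wrist')['hand_eye'].round(3))"
```

```text
pos [ 0.217  -0.5858  0.2308] t 1.0167 F [-0.03  0.02  0.02] w 0.00018875184327860436
turn deg [-0.02 -0.05  0.41] shift tool [0.3243 0.3777 0.031 ]
[[ 0.001 -0.954 -0.3    0.076]
 [ 1.     0.001 -0.001  0.002]
 [ 0.001 -0.3    0.954 -0.141]
 [ 0.     0.     0.     1.   ]]
```

>>> {"op": "servo_tool", "data": {
  "deltas": "0 0 0.4 0.025 0.029 0.0024 0;0 0 0 0.0273 0.0317 0 0;0 0 0 0.0273 0.0317 0 0;0 0 0 0.0273 0.0317 0 0;0 0 0 0.0273 0.0317 0 0;0 0 0 0.0273 0.0317 0 0;0 0 0 0.0273 0.0317 0 0;0 0 0 0.0273 0.0317 0 0;0 0 0 0.0273 0.0317 0 0;0 0 0 0.0273 0.0317 0 0;0 0 0 0.0273 0.0317 0 0;0 0 0 0.0263 0.0317 0.0286 0"
}}

```text
time_s: 2.07
position: [0.5627, -0.2332, 0.209]
tcp_rot: [2.119, 2.311, 0.006]
contact_force: [1.8, -0.9, 0.5]
gripper_width: -0.0001
```

```bash
cat > w.py <<'E'
import sys
from h import *
from rig import arm,read_camera
s=arm.sense();c=read_camera("wrist");H=c["hand_eye"]
C=R.from_rotvec(s["tcp_rot"]).as_matrix()
c["xyz"]=s["position"]+C@H[:3,3];c["orientation"]=R.from_matrix(C@H[:3,:3]).as_rotvec()
np.savez(sys.argv[1]+".npz",**c);cv2.imwrite("pics/"+sys.argv[1]+".png",c["pixels"][:,:,::-1])
E
python3 w.py w1; python3 go.py 0.5585 -0.207 0.2
```

```text
pos [ 0.5641 -0.2254  0.2019] t 2.1167 F [ 1.81  4.85 -2.32] w -0.00028133902128246247
turn deg [ 0.16 -0.31  0.02] shift tool [ 0.0189 -0.0038  0.002 ]
```

View pics/w1.png

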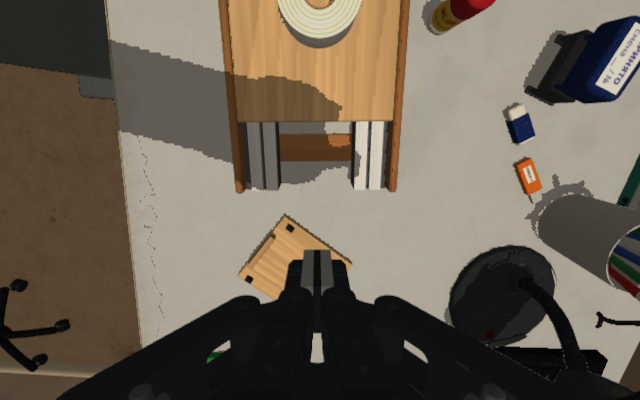

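```bash
python3 w.py w2
python3 - <<'E'
from h import *
c=dict(np.load("w2.npz"));cv2.imwrite("pics/w2c.png",cv2.resize(c["pixels"][90:210,215:415,::-1],None,fx=4,fy=4,interpolation=cv2.INTER_CUBIC))
E
```

```text
(no output)
```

View pics/w2c.png

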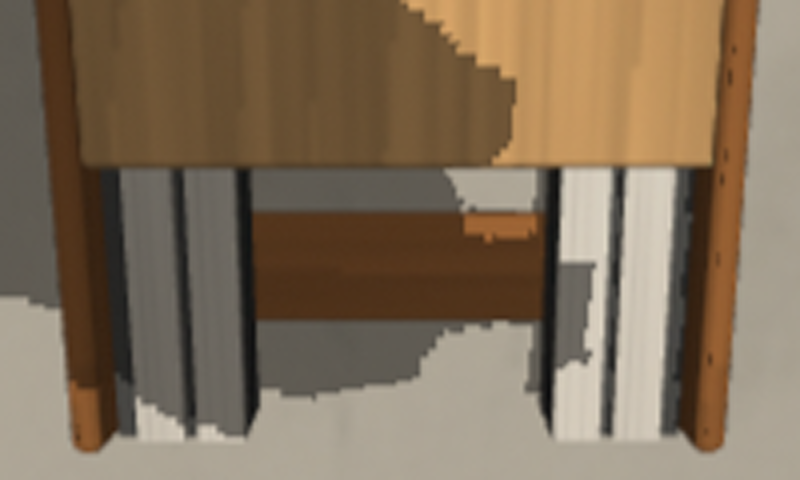

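```bash
python3 - <<'E'
from h import *
c=dict(np.load("w2.npz"))
f=lambda a:(np.array(a)+.5)/4-.5+[215,90]
b=unproj(c,f([(85,166),(713,164)]),.06)[:,:2];w=unproj(c,f([(73,440),(725,440)]),.054)[:,:2]
for n,p in(("face",b),("end",w)):
    d=p[1]-p[0];print(n,p.mean(0),np.linalg.norm(d),np.degrees(np.arctan2(d[1],d[0])))
a=np.radians(5.4);ax=np.array([-np.sin(a),np.cos(a)]);print("face-end along",(b.mean(0)-w.mean(0))@ax,"seat face",w.mean(0)+.125*ax, "travel",.125-(b.mean(0)-w.mean(0))@ax)
E
python3 go.py 0.5585 -0.207 0.2
```

```text
face [ 0.55805166 -0.16573539] 0.14169886704596973 5.618839134046604
end [ 0.56417476 -0.23160409] 0.16057427588584938 5.418084963158666
face-end along 0.06615260075660226 seat face [ 0.55241122 -0.10715884] travel 0.05884739924339774
pos [ 0.561  -0.228   0.2021] t 2.1667 F [-1.2   0.01 -0.88] w 0.0003842743288452474
turn deg [-0.07 -0.31  0.04] shift tool [ 0.0211 -0.0005  0.0022]
```

>>> {"op": "servo_tool", "data": {
  "deltas": "0 0 0 0.007 0 0.03 0;0 0 0 0.007 0 0.03 0;0 0 0 0.007 0 0.03 0;0 0 0 0 0 0.03 0;0 0 0 0 0 0.025 0;0 0 0 0 0 0.022 0;0 0 0 0 0 0 0;0 0 0 0 0 0 0;0 0 0 0 0 0 0"
}}

```text
time_s: 2.92
position: [0.5572, -0.2152, 0.0393]
tcp_rot: [2.122, 2.315, 0.001]
contact_force: [-0.1, -0.3, -0.3]
gripper_width: 0.0001
```

```bash
python3 w.py w3; python3 go.py 0.560 -0.205 0.035
```

```text
pos [ 0.5576 -0.2152  0.0398] t 2.9667 F [0.87 0.41 0.96] w -2.7097681654910114e-05
turn deg [ 0.12  0.06 -0.4 ] shift tool [0.01   0.0033 0.0048]
```

View pics/w3.png

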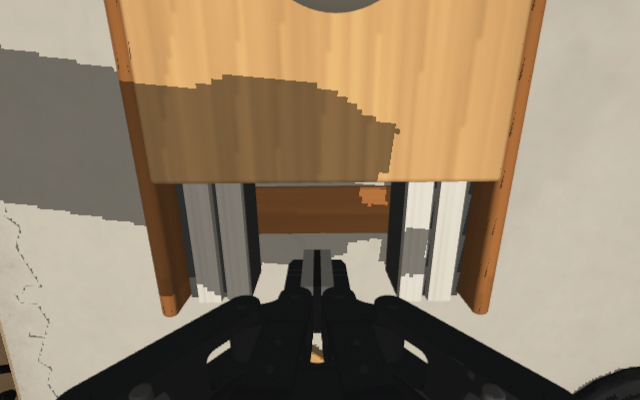

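Run:
```python
from h import *
c=dict(np.load("w3.npz"))
b=unproj(c,[(150.5,184),(501,181.5)],.06)[:,:2];w=unproj(c,[(163,314),(489,311)],.054)[:,:2]
for n,p in(("face",b),("end",w)):
    d=p[1]-p[0];print(n,p.mean(0),np.linalg.norm(d),np.degrees(np.arctan2(d[1],d[0])))
a=np.radians(5.4);ax=np.array([-np.sin(a),np.cos(a)]);print("face-end along",(b.mean(0)-w.mean(0))@ax)
```

```text
face [ 0.55793149 -0.16614811] 0.14159676557200343 5.438559532839823
end [ 0.56454415 -0.23193534] 0.15899535141826743 5.640579745341366
face-end along 0.06611756623495156
```

>>> {"op": "servo_tool", "data": {
  "deltas": "0 0 -0.4 0.005 0.0045 0.005 0;0 0 0 0.005 0 0 0;0 0 0 0.005 0 0 0;0 0 0 0.005 0 0 0;0 0 0 0.005 0 0 0;0 0 0 0 0 0 0;0 0 0 0 0 0 0;0 0 0 0 0 0 0"
}}

```text
time_s: 3.63
position: [0.5587, -0.1897, 0.0332]
tcp_rot: [2.113, 2.324, -0.0]
contact_force: [0.9, 0.1, 0.1]
gripper_width: 0.0002
```

>>> {"op": "servo_tool", "data": {
  "deltas": "0 0 0 0.002 0 0 0;0 0 0 0.002 0 0 0;0 0 0 0.002 0 0 0;0 0 0 0.002 0 0 0;0 0 0 0.002 0 0 0;0 0 0 0.002 0 0 0"
}}

```text
time_s: 4.13
position: [0.5576, -0.1773, 0.0331]
tcp_rot: [2.113, 2.325, 0.0]
contact_force: [0.5, -1.5, 0.1]
gripper_width: 0.0
```

```bash
python3 w.py w4; python3 go.py 0.560 -0.177 0.035
```

```text
pos [ 0.5575 -0.177   0.0331] t 4.1833 F [-0.23  0.61  0.34] w -1.556477181174021e-05
turn deg [-0.    0.    0.09] shift tool [-0.0002  0.0025 -0.0019]
```

View pics/w4.png

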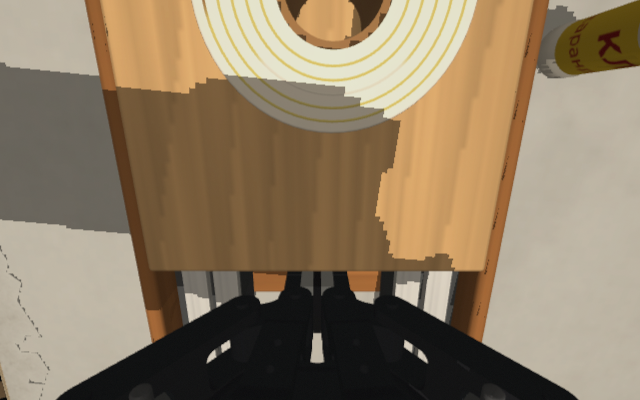

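Finger is at the face (edge at row 270, board centre column about 318, tip about 317), so it is centred. Now pushing.

>>> {"op": "servo_tool", "data": {
  "deltas": "0 0 0 0.001 0 0 0;0 0 0 0.001 0 0 0;0 0 0 0.001 0 0 0;0 0 0 0.0015 0 0 0;0 0 0 0.0015 0 0 0;0 0 0 0.0015 0 0 0"
}}

```text
time_s: 4.68
position: [0.5568, -0.1701, 0.0331]
tcp_rot: [2.113, 2.324, -0.0]
contact_force: [0.5, -2.7, -0.7]
gripper_width: -0.0001
```

>>> {"op": "servo_tool", "data": {
  "deltas": "0 0 0 0.0015 0 0 0;0 0 0 0.0015 0 0 0;0 0 0 0.0015 0 0 0;0 0 0 0.0015 0 0 0;0 0 0 0.0015 0 0 0;0 0 0 0.0015 0 0 0;0 0 0 0.0015 0 0 0;0 0 0 0.0015 0 0 0"
}}

```text
time_s: 5.35
position: [0.5557, -0.1579, 0.0331]
tcp_rot: [2.113, 2.325, -0.0]
contact_force: [0.6, -2.5, 0.1]
gripper_width: 0.0001
```

```bash
python3 w.py w5; python3 go.py 0.555 -0.121 0.033
```

```text
pos [ 0.5557 -0.1575  0.0331] t 5.4 F [ 0.36 -2.93 -1.59] w -0.00022014442096216446
turn deg [-0.   -0.01  0.09] shift tool [0.0364 0.0028 0.0001]
```

View pics/w5.png

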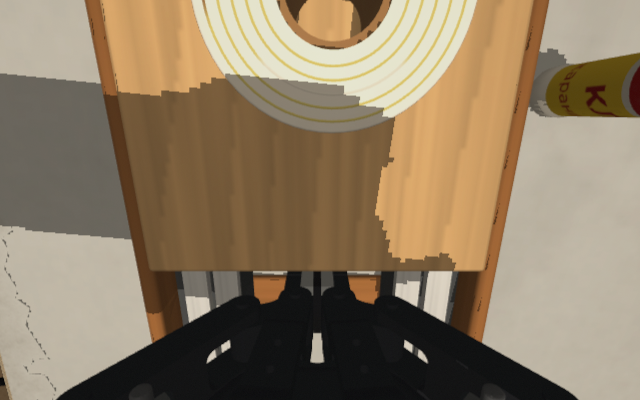

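The roll rides along, and the push force is about 2.7 N.

>>> {"op": "servo_tool", "data": {
  "deltas": "0 0 0 0.0015 0 0 0;0 0 0 0.0015 0 0 0;0 0 0 0.0015 0 0 0;0 0 0 0.0015 0 0 0;0 0 0 0.0015 0 0 0;0 0 0 0.0015 0 0 0;0 0 0 0.0015 0 0 0;0 0 0 0.0015 0 0 0;0 0 0 0.0015 0 0 0;0 0 0 0.0015 0 0 0"
}}

```text
time_s: 6.23
position: [0.5543, -0.143, 0.0331]
tcp_rot: [-2.113, -2.325, -0.0]
contact_force: [0.6, -3.2, -0.6]
gripper_width: 0.0001
```

>>> {"op": "servo_tool", "data": {
  "deltas": "0 0 0 0.001 0 0 0;0 0 0 0.001 0 0 0;0 0 0 0.001 0 0 0;0 0 0 0.001 0 0 0;0 0 0 0.001 0 0 0;0 0 0 0.001 0 0 0;0 0 0 0.001 0 0 0;0 0 0 0.001 0 0 0;0 0 0 0.001 0 0 0;0 0 0 0.001 0 0 0"
}}

```text
time_s: 7.07
position: [0.5533, -0.1331, 0.0331]
tcp_rot: [2.113, 2.325, -0.0]
contact_force: [-0.3, -3.6, -0.7]
gripper_width: -0.0001
```

>>> {"op": "servo_tool", "data": {
  "deltas": "0 0 0 0.001 0 0 0;0 0 0 0.001 0 0 0;0 0 0 0.001 0 0 0"
}}

```text
time_s: 7.32
position: [0.553, -0.1301, 0.0331]
tcp_rot: [2.113, 2.325, -0.0]
contact_force: [0.3, -2.6, -0.3]
gripper_width: -0.0003
```

>>> {"op": "servo_tool", "data": {
  "deltas": "0 0 0 0.001 0 0 0;0 0 0 0.001 0 0 0"
}}

```text
time_s: 7.48
position: [0.5529, -0.1281, 0.0331]
tcp_rot: [2.113, 2.325, -0.0]
contact_force: [0.5, -3.0, 0.0]
gripper_width: -0.0
```

>>> {"op": "servo_tool", "data": {
  "deltas": "0 0 0 0.001 0 0 0;0 0 0 0.001 0 0 0"
}}

```text
time_s: 7.65
position: [0.5526, -0.1261, 0.0331]
tcp_rot: [-2.113, -2.325, 0.0]
contact_force: [-0.0, -2.4, -1.1]
gripper_width: -0.0
```

```bash
python3 w.py w6
python3 - <<'E'
from h import *
a=dict(np.load("w5.npz"));b=dict(np.load("w6.npz"))
for n in(a,b):
    P=cloud(n);print([ (P[r-3:r+4,300:331,2].mean()*1000).round(1) for r in(60,80,150,180,210,240)],[ (P[150:240,k-5:k+6,2].mean()*1000).round(1) for k in(160,470)])
E
```

```text
[np.float64(99.6), np.float64(99.2), np.float64(59.3), np.float64(58.7), np.float64(59.3), np.float64(59.3)] [np.float64(59.3), np.float64(59.3)]
[np.float64(99.1), np.float64(98.7), np.float64(58.7), np.float64(59.8), np.float64(59.8), np.float64(58.8)] [np.float64(59.4), np.float64(59.1)]
```

View pics/w6.png

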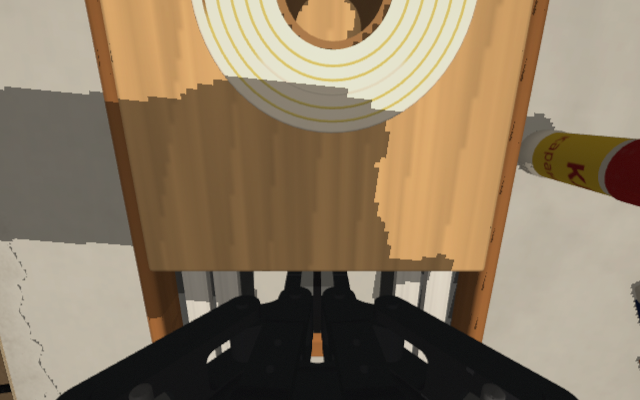

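Not dropped yet: board top is at 59 mm and I expect about 54 once seated. Continuing in small steps.

>>> {"op": "servo_tool", "data": {
  "deltas": "0 0 0 0.001 0 0 0;0 0 0 0.001 0 0 0"
}}

```text
time_s: 7.87
position: [0.5525, -0.1239, 0.0331]
tcp_rot: [-2.113, -2.325, -0.0]
contact_force: [0.2, -1.6, -0.9]
gripper_width: 0.0002
```

>>> {"op": "servo_tool", "data": {
  "deltas": "0 0 0 0.001 0 0 0;0 0 0 0.001 0 0 0"
}}

```text
time_s: 8.03
position: [0.5523, -0.1223, 0.0331]
tcp_rot: [2.113, 2.325, -0.0]
contact_force: [0.8, -2.0, -0.8]
gripper_width: 0.0004
```

```bash
cat > z.py <<'E'
from h import *
import sys
P=cloud(dict(np.load(sys.argv[1]+".npz")));print([ (P[r-3:r+4,300:331,2].mean()*1000).round(1) for r in(60,80,150,180,210,240)],[ (P[150:240,k-5:k+6,2].mean()*1000).round(1) for k in(160,470)])
E
python3 w.py w7; python3 z.py w7
```

```text
[np.float64(94.2), np.float64(94.2), np.float64(54.3), np.float64(53.8), np.float64(54.3), np.float64(54.4)] [np.float64(54.2), np.float64(53.8)]
```

It dropped 5 mm and is level all over. A gentle further push should show the notch wall.

>>> {"op": "servo_tool", "data": {
  "deltas": "0 0 0 0.001 0 0 0;0 0 0 0.001 0 0 0"
}}

```text
time_s: 8.25
position: [0.5521, -0.1203, 0.0331]
tcp_rot: [2.113, 2.324, -0.0]
contact_force: [0.3, -2.1, -1.3]
gripper_width: 0.0001
```

>>> {"op": "servo_tool", "data": {
  "deltas": "0 0 0 0.001 0 0 0"
}}

```text
time_s: 8.33
position: [0.5519, -0.12, 0.0331]
tcp_rot: [2.113, 2.324, -0.001]
contact_force: [1.2, -6.5, -1.2]
gripper_width: -0.0001
```

The force rose sharply to 6.5 N with no further travel, so the board is against the notch wall. Retreating straight back, then up.

>>> {"op": "servo_tool", "data": {
  "deltas": "0 0 0 -0.003 0 0 0;0 0 0 -0.006 0 0 0;0 0 0 -0.01 0 0 0;0 0 0 -0.015 0 0 0;0 0 0 -0.02 0 0 0;0 0 0 -0.02 0 0 0;0 0 0 -0.02 0 0 0;0 0 0 0 0 -0.03 0;0 0 0 0 0 -0.035 0;0 0 0 0 0 -0.035 0;0 0 0 0 0 -0.035 0;0 0 0 0 0 -0.03 0"
}}

```text
time_s: 9.33
position: [0.5611, -0.2136, 0.2006]
tcp_rot: [2.113, 2.324, 0.002]
contact_force: [1.1, 1.5, -1.2]
gripper_width: 0.0002
```

>>> {"op": "servo_tool", "data": {
  "deltas": "0 0 0 -0.03 0 0 0;0 0 0 -0.03 0 0 0;0 0 0 -0.02 0 0 0;0 0 0 0 0 0 0;0 0 0 0 0 0 0;0 0 0 0 0 0 0;0 0 0 0 0 0 0"
}}

```text
time_s: 9.92
position: [0.5687, -0.2911, 0.1981]
tcp_rot: [-2.111, -2.326, -0.001]
contact_force: [-0.2, 1.3, 0.4]
gripper_width: 0.0001
```

```bash
python3 w.py w8
python3 - <<'E'
from h import *
from rig import *
print(arm.sense()["position"],arm.sense()["contact_force"])
c=read_camera("top");np.savez("top1.npz",**c)
cv2.imwrite("pics/top1c.png",cv2.resize(c["pixels"][145:245,220:420,::-1],None,fx=4,fy=4,interpolation=cv2.INTER_CUBIC))
P=cloud(c);P0=cloud(dict(np.load("top0.npz")))
for n,(u,v) in dict(jar=(234,217),glue=(312,159),corr=(291,236)).items(): print(n,P0[v,u].round(3),P[v,u].round(3))
w=cloud(dict(np.load("w8.npz")));m=(w[...,2]>.045)&(w[...,2]<.07);print("pts",m.sum())
a=np.radians(5.4);o=np.array([.547,-.067]);d=w[...,:2]-o
ly=-np.sin(a)*d[...,0]+np.cos(a)*d[...,1];lx=np.cos(a)*d[...,0]+np.sin(a)*d[...,1]
for y in(-.03,-.01,.01,.03,.06,.09):
  print(y,[ (np.median(w[...,2][(abs(lx-x)<.006)&(abs(ly-y)<.006)])*1000).round(1) for x in(-.055,-.04,0,.04,.055)])
E
```

```text
[ 0.56880506 -0.29108683  0.19817704] [ 0.48951743  0.24542938 -0.83064107]
jar [0.486 0.189 0.071] [0.486 0.189 0.067]
glue [ 0.668 -0.061  0.088] [ 0.668 -0.061  0.088]
corr [0.425 0.008 0.065] [0.425 0.008 0.062]
pts 5844
-0.03 [np.float64(nan), np.float64(nan), np.float64(nan), np.float64(nan), np.float64(nan)]
-0.01 [np.float64(nan), np.float64(nan), np.float64(nan), np.float64(nan), np.float64(nan)]
0.01 [np.float64(nan), np.float64(nan), np.float64(nan), np.float64(nan), np.float64(nan)]
0.03 [np.float64(nan), np.float64(nan), np.float64(nan), np.float64(nan), np.float64(nan)]
0.06 [np.float64(nan), np.float64(nan), np.float64(nan), np.float64(nan), np.float64(nan)]
0.09 [np.float64(nan), np.float64(nan), np.float64(nan), np.float64(nan), np.float64(nan)]
  return _methods._mean(a, axis=axis, dtype=dtype,
  ret = ret.dtype.type(ret / rcount)
```

View pics/w8.png

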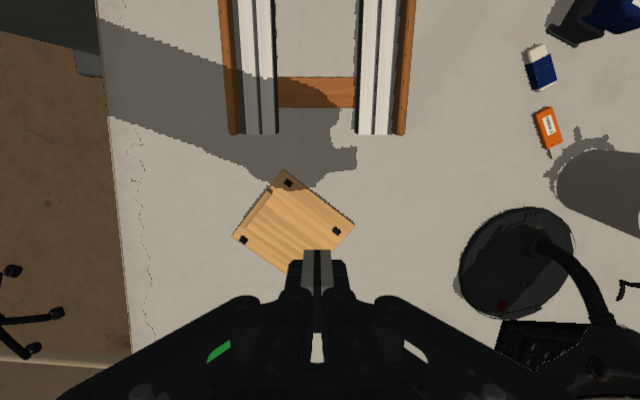

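View pics/top1c.png

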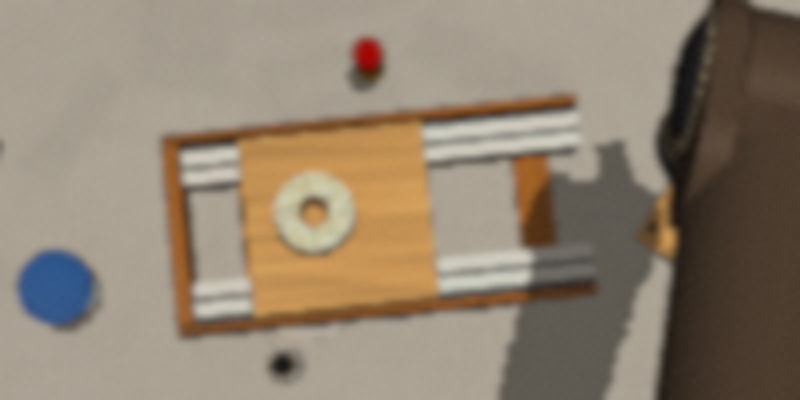

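Run:
```python
from h import *
from rig import *
for n in("top1","top0"):
    P=cloud(dict(np.load(n+".npz")));du=0 if n=="top1" else 18
    g=lambda v0,v1,u0,u1:(P[v0:v1,u0+du:u1+du,2].mean()*1000).round(1)
    print(n,"L",g(188,218,281,287),"R",g(185,215,313,324),"far",g(179,185,285,320),"near",g(211,217,288,324))
c=dict(np.load("top1.npz"))
f=lambda a:(np.array(a)+.5)/4-.5+[220,145]
bd=unproj(c,f([(239,137),(421,121),(437,294),(253,318)]),.055)[:,:2].mean(0)
a=np.radians(5.4);d=bd-[.54527,-.06712];print("board in rack y",-np.sin(a)*d[0]+np.cos(a)*d[1])
arm.job_done()
```

```text
top1 L 62.3 R 56.0 far 62.3 near 75.8
top0 L 59.3 R 61.0 far 73.9 near 60.8
board in rack y 0.03358730244199692
the job is handed in; nothing more can be done
```

Run:
```python
from h import *
P=cloud(dict(np.load("top1.npz")));a=np.radians(5.4);d=P[...,:2]-[.54527,-.06712]
ly=-np.sin(a)*d[...,0]+np.cos(a)*d[...,1]-.0325;lx=np.cos(a)*d[...,0]+np.sin(a)*d[...,1]
m=(abs(ly)<.065)&(abs(lx)<.06)&(np.hypot(lx,ly-.016)>.045)&(P[...,2]<.075)
A=np.c_[lx[m],ly[m],np.ones(m.sum())];print(np.linalg.lstsq(A,P[...,2][m],rcond=None)[0],m.sum())
```

```text
[-0.00466402  0.00066917  0.05581599] 882
```

The board is seated in its notches and lying level, and I've handed the job in. I pushed it about 57 mm along the rails with the closed fingertips on its trailing end face, at about 2–4 N. Then I drew the hand straight back and up, clear of the rack.

**Drop:** the wrist depth showed the board's top go from 59 mm to 54 mm everywhere I sampled.

**Stop:** a small extra push then rose to 6.5 N with almost no travel, so the board is against the notch wall.

**After retreating:**
- The roll is still standing on the board.
- The glue stick, correction bottle and jar read the same positions as at the start.
- A plane fitted to the board's top in the overhead camera is level within 0.3°. It averages 55.8 mm, about 1 mm above nominal, which is within that camera's noise.

**Checks that disagreed or failed:**
- The overhead image puts the board about 3.6 mm past the rack's 30 mm seat position. The play is 2.5 mm and the reading is only good to about 2–3 mm. The drop and the stop both indicate it is seated.
- The patch heights I printed just before handing in looked tilted, from 56 to 76 mm. The patches probably overlapped the roll. I only ran the plane fit above after handing in.
- A wrist-camera height check after the retreat gave nothing, because the board was out of view.

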